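# Release the lamp key that was left latched on the refraction desk's control box

## Task

One of the four push-push keys on the lamp control box has been left latched down, a few millimetres lower than the others. Go along the row from left to right with closed fingertips and tap each key lightly, pushing none of them in, to feel which one is down and that the other three are up; then press the latched key fully down and let it come up, so that all four keys stand up. Only touch the keys: pick nothing up, and leave the things lying round the box where they are.

Things in the scene. Friction and masses are not known exactly. Their poses are not given: they have to be found in the camera images.
- console: lamp control box, white case, grey top plate, a white pictogram behind each key; fixed to the desk, turned up to 0.28 rad. 128 mm deep (x), 236 wide (y), top plate 42.5 mm above the desk, 49 mm high rib along the far edge, 53 mm beyond the key row's middle line. Origin: centre of its underside, on the desk; x away from the robot, y to the left along the key row, z up
- key_1: the leftmost key, seen from the robot. Origin: centre of its top face, axes as the box's, at x -14, y +72 mm in the box's frame; moves along z only. All keys are alike: light grey caps, 33.5 (x) by 29 mm (y), 48 mm centre to centre. Top at z 57 mm (box's frame) when up, 51.4 when latched, 46.5 fully down. At the start exactly one, any of the four, is latched
- key_2: the second from the left key, seen from the robot. Origin: centre of its top face, axes as the box's, at x -14, y +24 mm in the box's frame; moves along z only. An up key is sprung: 2 N starts it, 3 N pushes it about 2.4 mm in, 4.5 N about 6 mm; let go before 6 mm it comes back up, pushed in farther than about 6.5 mm it latches
- key_3: the third from the left key, seen from the robot. Origin: centre of its top face, axes as the box's, at x -14, y -24 mm in the box's frame; moves along z only. A latched key gives hardly 0.2 mm under 3 N and stays latched after such a tap; pushed to at least 8.5 mm below the up height (about 5.5 N) and let go, it comes all the way up
- key_4: the rightmost key, seen from the robot. Origin: centre of its top face, axes as the box's, at x -14, y -72 mm in the box's frame; moves along z only. Each key's hard stop is 10.5 mm below the up height, reached at 6.7 N; moving adds 0.2 N of drag per 10 mm/s
- eye_drops_c: white eye drop bottle with a white cap and a green band, standing behind the box's left end, 25 mm across, 65 mm high; origin under its centre. Bystander, loose
- contact_case_1: white contact lens case with one blue and one white cap, lying left of the box, 28 x 62 x 16 mm; origin under its centre. Bystander, loose
- pen_black: black pen lying in front of the box along its front edge, 9 x 148 x 11 mm, long along its y; origin under its centre. Bystander, loose
- pen_torch: white pen torch lying behind the box, 13 x 137 x 15 mm, long along its y; origin under its centre. Bystander, loose
- trial_frame: black optician's trial frame (empty spectacles) on the desk at the left, 131 x 143 x 47 mm; origin under its centre. Bystander, loose
- occluder: black flat paddle (eye occluder) lying at the right near the desk's front edge, 62 x 206 x 4 mm, long along its y; origin under its centre. Bystander, loose
- cleaner_spray: blue lens cleaner spray bottle standing behind at the left, 37 mm across, 133 mm high; origin under its centre. Bystander, loose

How it is judged:
By the outcome, as a careful person would: the job done as asked, in the order asked, and still so for the second after the job is handed in, with the robot touching nothing.
It also fails if it takes over 64 s, if anything falls off the work surface, if the arm or the gripper's body presses on something with over 40 N, if the wrist force passes 120 N, or if a joint passes its speed limit or range.

## Robot

A 6-joint arm with a two-finger parallel gripper is mounted at the origin on a cart in front of the work surface, level with it; the furniture and walls round the work are solid. World frame = base frame: x ahead of the robot, y to its left, z up, the work surface at z = 0. Lengths are in mm, angles in rad, forces in N, time in s.
With the tool pointing down it reaches from about 375 to 900 mm from the base axis. Payload 3.1 kg.
Tool frame: the origin (TCP) lies between the finger pads; the fingertips stand 25 mm ahead of it and the grasp point (between the pads) lies 6 mm ahead of it; z points along the fingers, y is the line along which they close (so a half turn about z gives the same grasp; the last joint's range is limited). The gripper opens to 85 mm and grips with 20 to 120 N. Pads are 22 mm wide; open, the fingers measure 114 mm over their backs; the gripper's body (76 mm by 85 mm) begins 54 mm behind the grasp point. The pads swing forward as they close: fully open they stand 13 mm farther back than shut.
Start: joints at [-1.329, 0.527, 1.433, -0, 1.181, -0.178], TCP at [254.756, -570.698, 256.31] pointing down, gripper open.
Joint ranges: [-3.08, 3.08], [-0.75, 2.2], [0.22, 2.44], [-1.43, 4.57], [0, 2.65], [-2.85, 2.85]. Speed limits (rad/s): [2.79, 2.79, 3.14, 3.14, 3.14, 3.14].

## Interface

Orientations are given as a rotation vector (axis times angle).
In Python, from plant import get_state, cams, ticket gives the robot as it stands.
- The arm moves only by the tool jog_arm, never from a script. Its arguments are lists of equal length, an entry for each row: "translation": the shift along the tool's x, y, z in mm, a list of three; "angular": the turn, a rotation vector about the tool's x, y, z in degrees, a list of three; "gripper": the closure, from -1 (fully open) to 1 (shut). A call has 1 to 8 rows; each row is the pose to reach, as a shift and turn from the pose commanded when the call began, along the tool's axes at that moment; what a row does not reach only later rows make up. A row lasts 1/10 s, in which the tool goes at most 50 mm and 8.59 degrees, less where a joint would pass 70% of its speed; a pose out of reach is approached as far as the arm can. A call with a gripper value outside its range is refused whole. The fingers move at their own pace and stop on an object; "grip_force" is the grip in N (left out, the last holds). Time passes only in rows, so rows that repeat a pose let the fingers close. It gives the time, the measured TCP pose, the force, the opening and the grip force at its end, in the units of the state.
- get_state(): the state, without advancing time (a new reading comes with each control period).
- cams.camera(name): name is "side" or "top" or "wrist"; returns the picture (420x560x3 uint8, red, green, blue); there is no depth.
- cams.camera_model(name): a dict with "intrinsics" (3x3 intrinsics, pixels), "T" (4x4, takes a point from camera to world coordinates). Camera axes: x right, y down, z forward; pixel columns grow to the right and rows downward; lengths in mm; the calibration is good to about 2 mm. A picture is of the moment at which its call begins: read the wrist's pose just before it. camera_model takes no time and is no camera call; for the wrist camera it gives the pose at the moment of the call.
- ticket.sign_off(): hands the job in; it is judged then, once.
Trained networks look in the newest picture that a camera, given by its name, has taken for a name from the list of things; names that differ only in an ending like _2 or _b are one class to them, and where a whole thing is asked for, a point or a joint stands for the part that bears it (a point fixed in the world has none). Each returns a list of dicts, best first, with "conf" (0 to 1); they miss things now and then, are a little off and sometimes report something else, mostly with a low value. They report only what shows in the picture. A call takes as long as a camera call.
- cams.boxes_of(camera, target): "xyz" ([x, y, z] in mm, in world coordinates, good to about 4 mm: the middle of the surface that is visible of it).
- cams.silhouettes(camera, target): "mask" (420x560 bool, what is visible of it).
- cams.landmark_of(camera, target): "xyz" ([x, y, z] in mm, in world coordinates, good to about 4 mm: a listed point, or the origin of a listed thing).
The state is a dict: "time_s": time; "joint_positions": joint angles; "dq": joint speeds; "joint_efforts": joint torques, N m; "tool_pos": TCP position; "orientation": TCP orientation; "wrist_force": force on the tool from outside, world axes, zero at the start; "wrist_torque": the same for the moment, N m; "opening": opening from 0.0 (shut) to 1.0 (fully open); "grasp_force": force on a finger pad.
Only numpy, scipy, OpenCV 4.12 (cv2) and the standard library are available. Lean on these libraries where they do the work, as an engineer would, in place of code of your own. Each camera call takes 0.05 s, during which the arm holds its last target. There are 200 camera calls.

## Working session

There is one attempt and no reset: what is moved stays moved. The work goes in short steps, Python scripts to look and compute and a tool call to move; the robot and the scene stay as the last step left them, time stands still between calls to the robot, and variables do not carry over. Pictures are saved under pics/ and viewed, at most 10 in all, crops included, and the job is handed in when it is done.

Besides the shell and the picture viewer there is one more tool, called after "Emit:" as name(argument=value, ...) on one line, values as JSON. jog_arm: Moves the arm, as the interface text tells. Its arguments: {"type":"object","properties":{"translation":{"type":"array","items":{"type":"array","items":{"type":"number"}}},"angular":{"type":"array","items":{"type":"array","items":{"type":"number"}}},"gripper":{"type":"array","items":{"type":"number"}},"grip_force":{"type":"number"}},"required":["translation","angular","gripper"]}

```bash
mkdir -p pics
cat > h.py <<'E'
import numpy as np,cv2
from plant import get_state,cams,ticket
def snap(c,f):
    im=cams.camera(c); cv2.imwrite('pics/'+f,im[:,:,::-1]); return im
E
python3 - <<'E'
from h import *
for c in('top','side'): 
    snap(c,c+'1.png')
    for t in ('console','key_1','key_2','key_3','key_4'):
        print(c,t,[(np.round(d['xyz'],1).tolist(),round(d['conf'],2)) for d in cams.landmark_of(c,t)][:5])
s=get_state();print(s)
E
```

```text
top console [([497.3, 99.9, -1.1], 0.57)]
top key_1 [([491.0, 174.0, 54.8], 0.63), ([487.1, 128.4, 49.6], 0.47), ([478.8, 73.4, 55.8], 0.45), ([468.7, 32.9, 58.5], 0.44)]
top key_2 [([491.0, 174.0, 54.8], 0.63), ([487.1, 128.4, 49.6], 0.47), ([478.8, 73.4, 55.8], 0.45), ([468.7, 32.9, 58.5], 0.44)]
top key_3 [([491.0, 174.0, 54.8], 0.63), ([487.1, 128.4, 49.6], 0.47), ([478.8, 73.4, 55.8], 0.45), ([468.7, 32.9, 58.5], 0.44)]
top key_4 [([491.0, 174.0, 54.8], 0.63), ([487.1, 128.4, 49.6], 0.47), ([478.8, 73.4, 55.8], 0.45), ([468.7, 32.9, 58.5], 0.44)]
side console [([493.7, 101.3, -4.9], 0.87), ([468.6, 34.4, 58.5], 0.31)]
side key_1 [([467.5, 37.4, 57.7], 0.63), ([475.9, 81.8, 59.0], 0.59), ([487.4, 126.2, 50.3], 0.43), ([495.5, 179.5, 60.1], 0.4)]
side key_2 [([467.5, 37.4, 57.7], 0.63), ([475.9, 81.8, 59.0], 0.59), ([487.4, 126.2, 50.3], 0.43), ([495.5, 179.5, 60.1], 0.4)]
side key_3 [([467.5, 37.4, 57.7], 0.63), ([475.9, 81.8, 59.0], 0.59), ([487.4, 126.2, 50.3], 0.43), ([495.5, 179.5, 60.1], 0.4)]
side key_4 [([467.5, 37.4, 57.7], 0.63), ([475.9, 81.8, 59.0], 0.59), ([487.4, 126.2, 50.3], 0.43), ([495.5, 179.5, 60.1], 0.4)]
{'time_s': 0.6, 'joint_positions': array([-1.32948384e+00,  5.27435650e-01,  1.43266820e+00,  1.65481519e-05,
        1.18140034e+00, -1.78497926e-01]), 'dq': array([-0.00037058,  0.00118002, -0.00078569, -0.00140619,  0.00101387,
        0.00063232]), 'joint_efforts': array([ 6.11682003e-05, -4.42048109e+01, -1.78326166e+01, -2.62403228e-04,
        1.00619280e-03, -8.19333188e-07]), 'tool_pos': array([ 254.7730119 , -570.71048169,  256.36012356]), 'orientation': array([3.07255285e+00, 6.54576852e-01, 2.83993955e-05]), 'wrist_force': array([-0.40654791, -0.0640931 ,  0.00530449]), 'wrist_torque': array([0.02215887, 0.02630105, 0.00092055]), 'grasp_force': 0.0, 'opening': 1.0021680548978977}
```

View pics/top1.png

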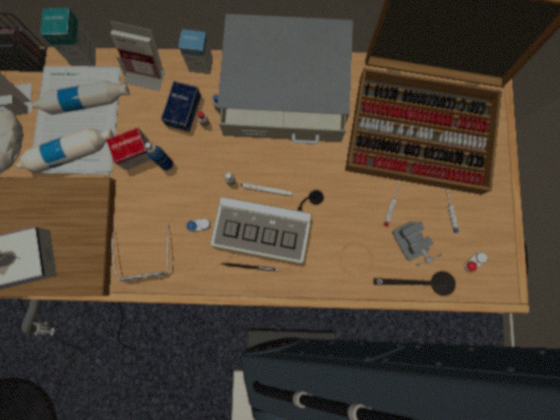

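View pics/side1.png

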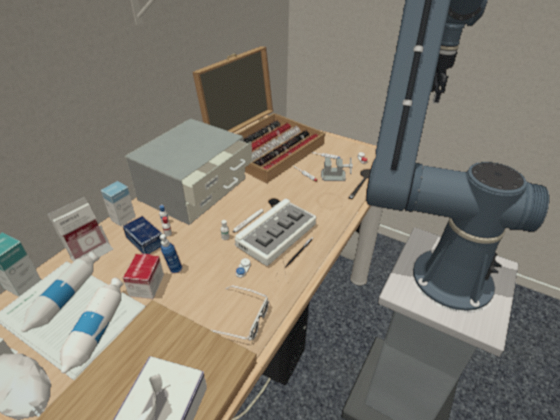

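Run:
```python
from h import *
from scipy.spatial.transform import Rotation as R
s=get_state();r=R.from_rotvec(s['orientation']);print(r.as_matrix().round(4))
k=np.array([[491,174],[487.1,128.4],[478.8,73.4],[468.7,32.9],[495.5,179.5],[487.4,126.2],[475.9,81.8],[467.5,37.4]])
c=k.mean(0);d=k[:4].mean(0)
u,_,v=np.linalg.svd(k-c);ax=v[0]*np.sign(v[0][1]);yaw=np.arctan2(-ax[0],ax[1]);print(c,ax,yaw)
for o in(72,24,-24,-72):print(c+o*ax)
for t in(['cleaner_spray','eye_drops_c','trial_frame']):print(t,[(d['xyz'],d['conf']) for d in cams.landmark_of('top',t)][:2])
```

```text
[[ 9.132e-01  4.076e-01  0.000e+00]
 [ 4.076e-01 -9.132e-01 -1.000e-04]
 [-0.000e+00  1.000e-04 -1.000e+00]]
[481.4875 104.2   ] [0.17608514 0.98437494] -0.17700802429453752
[494.16563008 175.07499571]
[485.71354336 127.82499857]
[477.26145664  80.57500143]
[468.80936992  33.32500429]
cleaner_spray [([665.7, 363.2, -2.7], 0.8)]
eye_drops_c [([628.5, 184.9, 2.1], 0.44), ([605.3, 91.3, 2.6], 0.23)]
trial_frame [([378.2, -285.0, 0.1], 0.59)]
```

The top view shows the box at about (262,231), with the keys from (231,228) to (288,240). The row lies clear of the bystanders. From the side view I can't tell which key is down. I'm moving above the row with the gripper shut.

Emit:
jog_arm(translation=[[32, -35, 0], [65, -70, 0], [97, -105, 0], [130, -140, 0], [162, -175, 0], [195, -210, 0], [227, -245, 0], [260, -280, 0]], angular=[[0, 0, 4], [0, 0, 8], [0, 0, 12], [0, 0, 16], [0, 0, 20], [0, 0, 24], [0, 0, 29], [0, 0, 34.2]], gripper=[1, 1, 1, 1, 1, 1, 1, 1], grip_force=20)

```text
time_s: 1.55
tool_pos: [378.4, -207.4, 256.6]
orientation: [3.128, -0.285, 0.001]
wrist_force: [0.4, -0.2, 0.8]
opening: 0.002
grasp_force: 0.0
```

Emit:
jog_arm(translation=[[5, -46, 5], [10, -92, 10], [15, -138, 15], [20, -184, 20], [25, -230, 25], [30, -276, 30], [36, -323, 36], [36, -323, 36]], angular=[[0, 0, 0], [0, 0, 0], [0, 0, 0], [0, 0, 0], [0, 0, 0], [0, 0, 0], [0, 0, 0], [0, 0, 0]], gripper=[1, 1, 1, 1, 1, 1, 1, 1])

```text
time_s: 2.35
tool_pos: [471.5, 107.3, 220.1]
orientation: [-3.129, 0.267, -0.002]
wrist_force: [-0.1, -1.1, 1.0]
opening: -0.001
grasp_force: 0.0
```

Run:
```python
from h import *
s=get_state();print(s['tool_pos'],s['orientation'])
M=cams.camera_model('wrist');snap('wrist','w1.png');print(M)
for d in cams.landmark_of('wrist','key_1'):print(d['xyz'].round(1) if hasattr(d['xyz'],'round') else d['xyz'],d['conf'])
K=np.array(M['intrinsics']);T=np.linalg.inv(M['T'])
for d in cams.silhouettes('wrist','key_1'):
    m=d['mask'];ys,xs=np.nonzero(m);(c,sz,a)=cv2.minAreaRect(np.c_[xs,ys].astype(np.float32))
    ray=np.array(M['T'])[:3,:3]@np.linalg.inv(K)@[c[0],c[1],1];o=np.array(M['T'])[:3,3]
    print(c,sz,a,(o+ray*(57-o[2])/ray[2]).round(1),d['conf'])
```

```text
[471.48111018 107.33621565 220.07374227] [-3.12854832e+00  2.66867620e-01 -2.42625792e-03]
{'intrinsics': array([[301.07868523,   0.        , 278.95990477],
       [  0.        , 301.07868523, 208.26642863],
       [  0.        ,   0.        ,   1.        ]]), 'T': array([[-1.70284941e-01, -9.41590919e-01, -2.90533269e-01,
         5.47543238e+02],
       [-9.85393215e-01,  1.62175559e-01,  5.19547777e-02,
         9.39466687e+01],
       [-1.80275138e-03,  2.95136629e-01, -9.55453359e-01,
         3.39590399e+02],
       [ 0.00000000e+00,  0.00000000e+00,  0.00000000e+00,
         1.00000000e+00]])}
[481.2, 126.9, 46.6] 0.89
[493.0, 176.3, 56.5] 0.78
[477.5, 80.0, 55.4] 0.69
[462.4, 34.5, 59.2] 0.63
(354.5, 184.5) (35.0, 33.0) 90.0 [472.8  33.9  57. ] 0.89
(305.5, 185.0) (34.0, 29.0) 90.0 [480.3  80.2  57. ] 0.74
(256.5, 184.5) (33.0, 29.0) 90.0 [488.8 126.5  57. ] 0.71
(207.0, 185.5) (37.0, 34.0) 90.0 [495.9 173.5  57. ] 0.58
```

View pics/w1.png

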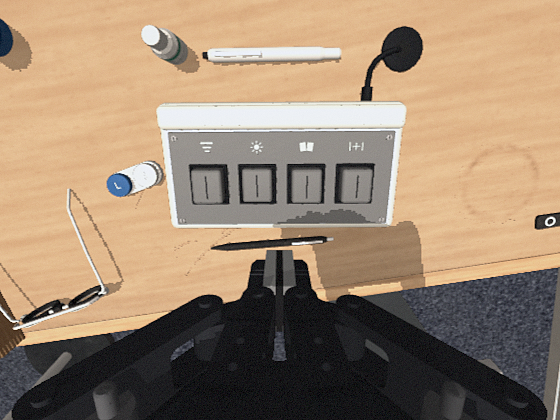

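The wrist view shows four keys at columns 207, 256, 305 and 355 on row 185. The spacing is even and the box turn is about -0.17. I'm going above key 1.

Emit:
jog_arm(translation=[[4, -25, 30], [8, -50, 65], [11.5, -76, 100], [11.5, -76, 117], [11.5, -76, 120], [11.5, -76, 120], [11.5, -76, 120]], angular=[[0, 0, 0], [0, 0, 0], [0, 0, 0], [0, 0, 0], [0, 0, 0], [0, 0, 0], [0, 0, 0]], gripper=[1, 1, 1, 1, 1, 1, 1])

```text
time_s: 3.2
tool_pos: [495.9, 174.2, 101.5]
orientation: [-3.129, 0.281, -0.003]
wrist_force: [0.4, 0.2, -0.2]
opening: -0.003
grasp_force: 0.0
```

Run:
```python
from h import *
for i in range(5):
    s=get_state();print(s['tool_pos'].round(2),s['wrist_force'].round(2),s['time_s'])
    M=cams.camera_model('wrist')
    if i==0: snap('wrist','w2.png')
    else: cams.camera('side')
```

```text
[495.87 174.19 101.46] [ 0.4   0.24 -0.24] 3.2
[496.   174.39 101.68] [-0.34  0.24 -0.24] 3.25
[495.97 174.62 101.72] [0.45 0.3  0.28] 3.3
[495.85 174.79 101.62] [-0.55  0.6   0.75] 3.35
[495.76 174.97 101.5 ] [0.31 0.34 0.41] 3.4
```

View pics/w2.png

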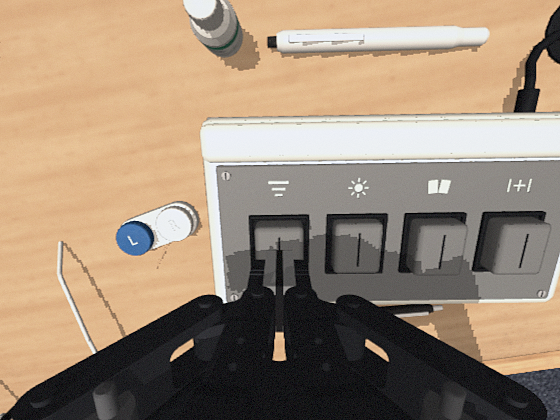

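Key 2 at (357,245) appears lower than the others in this view. The fingertip is centred over key 1 at (278,245). I'm lowering slowly.

Emit:
jog_arm(translation=[[0, 0, 6], [0, 0, 11], [0, 0, 15], [0, 0, 16], [0, 0, 16.5], [0, 0, 17], [0, 0, 17], [0, 0, 17]], angular=[[0, 0, 0], [0, 0, 0], [0, 0, 0], [0, 0, 0], [0, 0, 0], [0, 0, 0], [0, 0, 0], [0, 0, 0]], gripper=[1, 1, 1, 1, 1, 1, 1, 1])

```text
time_s: 4.25
tool_pos: [495.2, 175.4, 83.4]
orientation: [-3.129, 0.278, -0.0]
wrist_force: [0.5, 0.0, 0.4]
opening: 0.001
grasp_force: 0.0
```

Emit:
jog_arm(translation=[[0, 0, 0.5], [0, 0, 1], [0, 0, 1], [0, 0, 1]], angular=[[0, 0, 0], [0, 0, 0], [0, 0, 0], [0, 0, 0]], gripper=[1, 1, 1, 1])

```text
time_s: 4.65
tool_pos: [495.1, 175.4, 82.3]
orientation: [-3.129, 0.278, 0.0]
wrist_force: [-0.6, -0.1, 0.3]
opening: -0.002
grasp_force: 0.0
```

Emit:
jog_arm(translation=[[0, 0, 0.3], [0, 0, 0.6], [0, 0, 0.6], [0, 0, 0.6]], angular=[[0, 0, 0], [0, 0, 0], [0, 0, 0], [0, 0, 0]], gripper=[1, 1, 1, 1])

```text
time_s: 5.05
tool_pos: [495.1, 175.4, 81.8]
orientation: [-3.129, 0.278, -0.0]
wrist_force: [-0.1, 0.1, 1.0]
opening: -0.004
grasp_force: 0.6
```

Emit:
jog_arm(translation=[[0, 0, 0.2], [0, 0, 0.4], [0, 0, 0.4], [0, 0, 0.4]], angular=[[0, 0, 0], [0, 0, 0], [0, 0, 0], [0, 0, 0]], gripper=[1, 1, 1, 1])

```text
time_s: 5.45
tool_pos: [495.1, 175.3, 81.3]
orientation: [3.129, -0.278, 0.0]
wrist_force: [0.1, -0.2, 0.4]
opening: 0.001
grasp_force: 0.6
```

Run:
```python
from h import *
for i in range(4):
    s=get_state();print(s['tool_pos'].round(2),s['wrist_force'].round(2),s['time_s']);cams.camera('side')
```

```text
[495.13 175.34  81.31] [ 0.06 -0.17  0.35] 5.45
[495.15 175.38  81.33] [-0.49  0.3   0.98] 5.5
[495.14 175.36  81.34] [-0.06 -0.28  1.68] 5.55
[495.13 175.35  81.33] [0.08 0.68 1.46] 5.6
```

Emit:
jog_arm(translation=[[0, 0, 0.3], [0, 0, 0.6], [0, 0, 0.6]], angular=[[0, 0, 0], [0, 0, 0], [0, 0, 0]], gripper=[1, 1, 1])

```text
time_s: 5.95
tool_pos: [495.1, 175.3, 80.7]
orientation: [-3.129, 0.278, -0.0]
wrist_force: [0.3, 0.1, 2.6]
opening: 0.002
grasp_force: 0.8
```

```bash
cat >> h.py <<'E'
def feel(n=6):
    z=[];f=[]
    for i in range(n):
        s=get_state();z.append(s['tool_pos']);f.append(s['wrist_force']);cams.camera('side')
    print(np.mean(z,0).round(2),np.mean(f,0).round(2),np.round([q[2] for q in f],1),s['time_s'])
E
python3 -c "
from h import *
feel()"
```

```text
[495.14 175.36  80.72] [0.14 0.08 1.76] [2.6 1.7 2.  1.7 1.3 1.3] 6.2
```

Key 1 makes contact at tip height about 56 with roughly 1.8 N, so it is up. On to key 2.

Emit:
jog_arm(translation=[[0, 0, -8], [0, 0, -12], [0, 16, -12], [0, 36, -12], [0, 48, -12], [0, 48, -10], [0, 48, -6], [0, 48, -4]], angular=[[0, 0, 0], [0, 0, 0], [0, 0, 0], [0, 0, 0], [0, 0, 0], [0, 0, 0], [0, 0, 0], [0, 0, 0]], gripper=[1, 1, 1, 1, 1, 1, 1, 1])

```text
time_s: 7.05
tool_pos: [486.8, 128.5, 84.4]
orientation: [-3.129, 0.278, -0.0]
wrist_force: [0.5, 0.3, 0.4]
opening: -0.001
grasp_force: 0.0
```

Emit:
jog_arm(translation=[[0, 0, 2], [0, 0, 3], [0, 0, 3.5], [0, 0, 4], [0, 0, 4], [0, 0, 4], [0, 0, 4]], angular=[[0, 0, 0], [0, 0, 0], [0, 0, 0], [0, 0, 0], [0, 0, 0], [0, 0, 0], [0, 0, 0]], gripper=[1, 1, 1, 1, 1, 1, 1])

```text
time_s: 7.75
tool_pos: [486.7, 128.1, 80.8]
orientation: [-3.129, 0.278, -0.0]
wrist_force: [-0.4, 0.0, 0.5]
opening: -0.003
grasp_force: 0.0
```

```bash
python3 -c "
from h import *
feel()"
```

```text
[486.69 128.08  80.78] [ 0.03 -0.07  0.36] [ 0.5  0.5  0.8  0.7  0.  -0.3] 8.0
```

Emit:
jog_arm(translation=[[0, 0, 1], [0, 0, 2], [0, 0, 3], [0, 0, 4], [0, 0, 4.5], [0, 0, 4.5], [0, 0, 4.5], [0, 0, 4.5]], angular=[[0, 0, 0], [0, 0, 0], [0, 0, 0], [0, 0, 0], [0, 0, 0], [0, 0, 0], [0, 0, 0], [0, 0, 0]], gripper=[1, 1, 1, 1, 1, 1, 1, 1])

```text
time_s: 8.85
tool_pos: [486.6, 128.1, 76.3]
orientation: [-3.129, 0.278, 0.0]
wrist_force: [-0.2, 0.2, 2.2]
opening: -0.0
grasp_force: 0.9
```

Emit:
jog_arm(translation=[[0, 0, 0.3], [0, 0, 0.6], [0, 0, 0.6], [0, 0, 0.6]], angular=[[0, 0, 0], [0, 0, 0], [0, 0, 0], [0, 0, 0]], gripper=[1, 1, 1, 1])

```text
time_s: 9.25
tool_pos: [486.6, 128.1, 75.6]
orientation: [3.129, -0.278, -0.0]
wrist_force: [0.4, 0.1, 2.4]
opening: 0.003
grasp_force: 1.0
```

```bash
python3 -c "
from h import *
feel()"
```

```text
[486.63 128.1   75.6 ] [-0.52 -0.3   1.94] [2.4 1.8 1.9 2.2 2.4 1. ] 9.5
```

Key 2 makes contact only about 5 mm lower, so it is latched. On to key 3.

Emit:
jog_arm(translation=[[0, 0, -8], [0, 0, -17], [0, 5, -17], [0, 20, -17], [0, 38, -17], [0, 48, -17], [0, 48, -13], [0, 48, -9]], angular=[[0, 0, 0], [0, 0, 0], [0, 0, 0], [0, 0, 0], [0, 0, 0], [0, 0, 0], [0, 0, 0], [0, 0, 0]], gripper=[1, 1, 1, 1, 1, 1, 1, 1])

```text
time_s: 10.35
tool_pos: [478.4, 80.8, 84.5]
orientation: [-3.129, 0.279, -0.001]
wrist_force: [0.6, -0.2, 0.1]
opening: -0.003
grasp_force: 0.0
```

Emit:
jog_arm(translation=[[0, 0, 2], [0, 0, 2.7], [0, 0, 3.2], [0, 0, 3.7], [0, 0, 3.7], [0, 0, 3.7], [0, 0, 3.7]], angular=[[0, 0, 0], [0, 0, 0], [0, 0, 0], [0, 0, 0], [0, 0, 0], [0, 0, 0], [0, 0, 0]], gripper=[1, 1, 1, 1, 1, 1, 1])

```text
time_s: 11.05
tool_pos: [478.2, 81.0, 81.0]
orientation: [-3.129, 0.278, -0.0]
wrist_force: [-0.7, 0.8, 1.2]
opening: -0.001
grasp_force: 0.7
```

```bash
python3 -c "
from h import *
feel()"
```

```text
[478.2   80.95  80.98] [-0.44  0.89  1.24] [1.2 1.1 1.5 1.  1.3 1.3] 11.3
```

Emit:
jog_arm(translation=[[0, 0, 0.2], [0, 0, 0.4], [0, 0, 0.4]], angular=[[0, 0, 0], [0, 0, 0], [0, 0, 0]], gripper=[1, 1, 1])

```text
time_s: 11.65
tool_pos: [478.2, 80.9, 80.5]
orientation: [-3.129, 0.278, -0.0]
wrist_force: [-0.8, 1.4, 1.7]
opening: 0.001
grasp_force: 0.9
```

```bash
python3 -c "
from h import *
feel()"
```

```text
[478.21  80.87  80.51] [-0.62  1.58  1.88] [1.7 2.3 2.6 0.8 1.6 2.3] 11.9
```

Emit:
jog_arm(translation=[[0, 0, -8], [0, 0, -12], [0, 5, -12], [0, 20, -12], [0, 38, -12], [0, 48, -12], [0, 48, -8], [0, 48, -4]], angular=[[0, 0, 0], [0, 0, 0], [0, 0, 0], [0, 0, 0], [0, 0, 0], [0, 0, 0], [0, 0, 0], [0, 0, 0]], gripper=[1, 1, 1, 1, 1, 1, 1, 1])

```text
time_s: 12.75
tool_pos: [469.8, 33.4, 84.3]
orientation: [-3.129, 0.279, -0.0]
wrist_force: [0.2, 0.5, 0.8]
opening: -0.0
grasp_force: 0.0
```

Emit:
jog_arm(translation=[[0, 0, 2], [0, 0, 2.7], [0, 0, 3.4], [0, 0, 4], [0, 0, 4], [0, 0, 4], [0, 0, 4]], angular=[[0, 0, 0], [0, 0, 0], [0, 0, 0], [0, 0, 0], [0, 0, 0], [0, 0, 0], [0, 0, 0]], gripper=[1, 1, 1, 1, 1, 1, 1])

```text
time_s: 13.45
tool_pos: [469.6, 33.8, 80.6]
orientation: [-3.129, 0.278, 0.0]
wrist_force: [0.1, 2.3, 1.5]
opening: 0.0
grasp_force: 0.8
```

```bash
python3 -c "
from h import *
feel()"
```

```text
[469.67  33.72  80.56] [-0.45  1.49  1.42] [1.5 0.8 1.3 1.6 1.8 1.5] 13.7
```

Keys 3 and 4 both make contact at the up height. I'm going back to key 2 to press it.

Emit:
jog_arm(translation=[[0, 0, -8], [0, 0, -14], [0, -10, -14], [0, -45, -14], [0, -80, -14], [0, -96, -14], [0, -96, -10], [0, -96, -5]], angular=[[0, 0, 0], [0, 0, 0], [0, 0, 0], [0, 0, 0], [0, 0, 0], [0, 0, 0], [0, 0, 0], [0, 0, 0]], gripper=[1, 1, 1, 1, 1, 1, 1, 1])

```text
time_s: 14.55
tool_pos: [486.6, 128.6, 85.4]
orientation: [3.129, -0.275, 0.001]
wrist_force: [0.3, -0.9, 0.3]
opening: -0.002
grasp_force: 0.0
```

Emit:
jog_arm(translation=[[0, 0, 3], [0, 0, 6], [0, 0, 9], [0, 0, 11], [0, 0, 12.5], [0, 0, 13.5], [0, 0, 14], [0, 0, 14]], angular=[[0, 0, 0], [0, 0, 0], [0, 0, 0], [0, 0, 0], [0, 0, 0], [0, 0, 0], [0, 0, 0], [0, 0, 0]], gripper=[1, 1, 1, 1, 1, 1, 1, 1])

```text
time_s: 15.35
tool_pos: [486.5, 127.5, 72.5]
orientation: [3.129, -0.277, 0.0]
wrist_force: [-3.2, -2.8, 10.1]
opening: 0.0
grasp_force: 5.3
```

```bash
python3 -c "
from h import *
feel()"
```

```text
[486.52 127.56  72.55] [-2.5  -3.47 10.45] [10.1 10.7 10.5 10.8 10.1 10.6] 15.6
```

That is past 6.7 N, so the key is at its hard stop. I'm releasing straight up.

Emit:
jog_arm(translation=[[0, 0, -3], [0, 0, -7], [0, 0, -12], [0, 0, -24], [0, 0, -50], [0, 0, -90], [0, 0, -130], [0, 0, -130]], angular=[[0, 0, 0], [0, 0, 0], [0, 0, 0], [0, 0, 0], [0, 0, 0], [0, 0, 0], [0, 0, 0], [0, 0, 0]], gripper=[1, 1, 1, 1, 1, 1, 1, 1])

```text
time_s: 16.45
tool_pos: [490.1, 128.6, 207.1]
orientation: [-3.127, 0.277, -0.019]
wrist_force: [1.1, -0.2, 0.1]
opening: -0.001
grasp_force: 0.0
```

```bash
python3 -c "
from h import *
cams.camera('top');snap('wrist','w3.png')
for d in cams.landmark_of('wrist','key_1'):print(d)
cams.camera('side')
for d in cams.landmark_of('side','key_1'):print(d)
feel(2)"
```

```text
{'xyz': [481.4, 79.7, 55.3], 'conf': 0.91}
{'xyz': [481.9, 126.1, 53.8], 'conf': 0.81}
{'xyz': [492.7, 172.2, 57.3], 'conf': 0.73}
{'xyz': [467.5, 33.2, 57.5], 'conf': 0.66}
{'xyz': [476.5, 80.7, 62.5], 'conf': 0.63}
{'xyz': [483.4, 127.8, 54.1], 'conf': 0.62}
{'xyz': [467.6, 33.8, 55.5], 'conf': 0.6}
{'xyz': [493.8, 177.3, 58.1], 'conf': 0.48}
[485.63 128.1  200.45] [-0.57 -0.19 -0.11] [-0.2 -0. ] 16.75
```

View pics/w3.png

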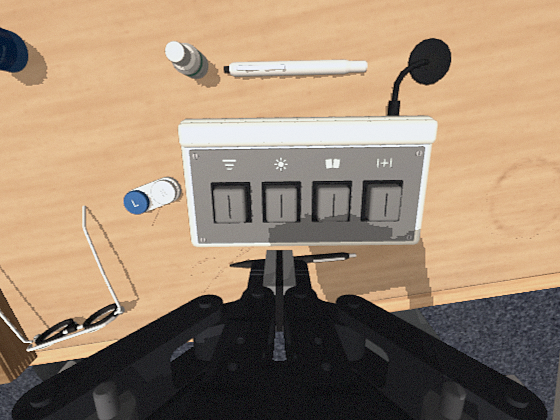

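The four keys look alike at (230..384, 203), but the height estimate for key 2 is unclear. I'll check it with one light tap.

Emit:
jog_arm(translation=[[0, 0, 40], [0, 0, 80], [0, 0, 105], [0, 0, 113], [0, 0, 115], [0, 0, 116], [0, 0, 116]], angular=[[0, 0, 0], [0, 0, 0], [0, 0, 0], [0, 0, 0], [0, 0, 0], [0, 0, 0], [0, 0, 0]], gripper=[1, 1, 1, 1, 1, 1, 1])

```text
time_s: 17.5
tool_pos: [487.5, 128.2, 86.5]
orientation: [-3.129, 0.278, -0.003]
wrist_force: [-0.4, 0.4, 0.0]
opening: 0.001
grasp_force: 0.0
```

Emit:
jog_arm(translation=[[0, 0, 1.5], [0, 0, 3], [0, 0, 4], [0, 0, 4.8], [0, 0, 4.8], [0, 0, 4.8], [0, 0, 4.8]], angular=[[0, 0, 0], [0, 0, 0], [0, 0, 0], [0, 0, 0], [0, 0, 0], [0, 0, 0], [0, 0, 0]], gripper=[1, 1, 1, 1, 1, 1, 1])

```text
time_s: 18.2
tool_pos: [486.9, 128.1, 80.9]
orientation: [-3.129, 0.278, -0.001]
wrist_force: [0.0, 0.2, 2.5]
opening: 0.001
grasp_force: 0.8
```

```bash
python3 -c "
from h import *
feel()"
```

```text
[486.93 128.12  80.81] [0.58 0.05 1.96] [2.5 1.9 1.9 1.4 2.  2. ] 18.45
```

Contact at the up height with about 2 N, so key 2 is up. I'm lifting clear.

Emit:
jog_arm(translation=[[0, 0, -4], [0, 0, -12], [0, 0, -40], [0, 0, -80], [0, 0, -120], [0, 0, -120], [0, 0, -120]], angular=[[0, 0, 0], [0, 0, 0], [0, 0, 0], [0, 0, 0], [0, 0, 0], [0, 0, 0], [0, 0, 0]], gripper=[1, 1, 1, 1, 1, 1, 1])

```text
time_s: 19.2
tool_pos: [486.7, 128.1, 202.0]
orientation: [-3.129, 0.278, -0.004]
wrist_force: [0.8, 0.7, -0.4]
opening: -0.004
grasp_force: 0.0
```

```bash
python3 -c "
from h import *
feel(2);print(ticket.sign_off())"
```

```text
[486.33 128.11 201.41] [ 0.26  0.35 -0.13] [-0.4  0.2] 19.25
the job is handed in; nothing more can be done
None
```

Key 2 was the latched one; I tapped all four keys left to right, pressed key 2 fully down and let it up, confirmed by a light tap that it stands up, and handed the job in at about 19 s.

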